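# Show the heat-sink card to the inspection camera

### The job

Draw the circuit card with the finned heat sink up out of the black rack, then turn it and hold it up in the air, aluminium rail uppermost, about 12 cm in front of the lens of the small upward-tilted inspection camera, with the board centred on the lens and its component side square to the line of sight. Finish while still holding it there, steady and touching nothing but the gripper; do not put it down or let go. Leave the other two cards, the camera and everything else on the bench where they are.

Things in the scene. Friction and masses are not known exactly. Their poses are not given: they have to be found in the camera images.
- card: the card to show: green board 100 mm wide (own y), 120 tall (own z), 3 thick (own x), 0.14 to 0.26 kg, upright in one of three slots (which varies). Origin: middle of its lower edge. Grip: aluminium rail on both faces, 12 mm thick (own x), 70 long (own y, centred), 94 to 122 mm above the lower edge. Own +x is the component side: finned heat sink 60 mm wide, 22 proud, 20 to 70 mm up
- card_centre (a point): middle of the same board (mid-thickness, 60 mm above its lower edge), axes as card; this is the point to bring onto the lens's line of sight
- rack: fixed black open-topped rack, 200 mm long (own x), 130 wide (own y), walls 70 high; the cards stand on its 8 mm floor. Origin: centre of its underside. Three slots at own x = -66, 0, +66 mm, each 6 mm wide, guide the boards' side edges; a card drawn straight up is free once its lower edge is above 70 mm. All cards face the rack's +x
- lens (a point): centre of the camera's front glass, 140 to 165 mm above the bench. The camera looks along this frame's own -x axis, 20 to 36 degrees above level (varies); own y is level, own z the camera's up. Behind the glass: ring lamp of 32 mm radius and a white body 75 x 58 x 50 mm on a stiff tilt hinge 63 mm behind the glass
- stand: fixed stand of the camera: dark steel base 120 x 120 x 14 mm with a post and a fork, 128 mm high. Origin: centre of its underside; the camera looks over its own -x side
- caps_card: another card in the rack, same board and rail, but with three round capacitors 18 mm high; leave alone. Origin: middle of its lower edge
- chip_card: another card in the rack, same board and rail, but with flat chips only; leave alone. Origin: middle of its lower edge
- reel: component reel lying flat, 130 mm across, 14 mm high; leave alone. Origin: centre of its underside
- screwdriver: screwdriver 170 mm long, lying along its own x, under 35 mm high; leave alone
- brush: small brush 160 mm long, lying along its own x, under 40 mm high; leave alone
- bottle: white plastic bottle 48 mm across, 110 mm high; leave alone. Origin: centre of its underside
- bin: grey parts bin 110 x 150 x 50 mm; leave alone. Origin: centre of its underside

How it is judged:
By the outcome, as a careful person would: the job done as asked, in the order asked, and still so for the second after the job is handed in, while the arm keeps its last pose, push and grip.
It also fails if it takes over 38 s, if anything falls off the work surface, if the arm or the gripper's body presses on something with over 40 N, if the wrist force passes 120 N, or if a joint passes its speed limit or range.

### The arm

A 6-joint arm with a two-finger parallel gripper is mounted at the origin on the work surface. World frame = base frame: x ahead of the robot, y to its left, z up, the work surface at z = 0. Lengths are in m, angles in rad, forces in N, time in s.
With the tool pointing down it reaches from about 0.4 to 0.825 m from the base axis. Payload 7 kg.
Tool frame: the origin (TCP) lies between the finger pads; the fingertips stand 17 mm ahead of it and the grasp point (between the pads) lies 2 mm behind it; x points along the fingers, z is the direction in which the jaws open and shut, and the axes are right-handed (so a half turn about x gives the same grasp; the last joint's range is limited). The gripper opens to 88 mm and grips with 3 to 60 N. Pads are 19 mm wide; open, the fingers measure 130 mm over their backs; the gripper's body (78 mm by 193 mm) begins 47 mm behind the grasp point.
Start: joints at [-0.947, 0.359, 0.012, 0, -1.224, -0.288], TCP at [0.222, -0.637, 0.244] pointing down, gripper open.
Joint ranges: [-3.07, 3.07], [-1.43, 2.12], [-1.02, 1.25], [-3.03, 1.67], [-3.05, -0], [-3.03, 3.03]. Speed limits (rad/s): [2.39, 2.39, 3.01, 3.14, 3.14, 3.14].

### API

Orientations are given as [roll, pitch, yaw] about the fixed x, y, z axes, in that order (R = Rz(yaw) Ry(pitch) Rx(roll)).
In Python, from station import * gives the robot as it stands.
- The arm moves only by the tool step_arm, never from a script. Its argument "deltas" is a list of rows, each a list of 5 numbers: the shift along the tool's x, y, z in cm, then the turn about the tool's x in degrees, then the closure, from 0 (fully open) to 1 (shut). In form: [[dx, dy, dz, roll, fingers], ...]. A call has exactly 10 rows; each row is the pose to reach, as a shift and turn from the pose commanded when the call began, along the tool's axes at that moment; what a row does not reach only later rows make up. A row lasts 1/12 s, in which the tool goes at most 41.7 mm and 7.16 degrees, less where a joint would pass 70% of its speed; a pose out of reach is approached as far as the arm can. A call with a gripper value outside its range is refused whole. The fingers move at their own pace and stop on an object; "squeeze" is the grip in N (left out, the last holds). Time passes only in rows, so rows that repeat a pose let the fingers close, or fill a call up. It gives the time, the measured TCP pose, the force and the opening at its end, in the units of the state.
- get_state(): the state, without advancing time (a new reading comes with each control period).
- grab_frame(name): name is "scene" or "top"; returns a dict with "pixels" (480x640x3 uint8, red, green, blue), "range_z" (480x640 float32, m along the optical axis (not along the pixel's ray), 0 where there is no reading), "fx", "fy", "cx", "cy" (pixels), "view" (4x4, takes a point from world to camera coordinates). Camera axes: x right, y down, z forward; pixel columns grow to the right and rows downward; lengths in m; the calibration is good to about 2 mm. A picture is of the moment at which its call begins.
- job_done(): hands the job in, once; it reports no verdict.
Trained networks look in the newest picture that a camera, given by its name, has taken for a name from the list of things; names that differ only in an ending like _2 or _b are one class to them, and where a whole thing is asked for, a point or a joint stands for the part that bears it (a point fixed in the world has none). Each returns a list of dicts, best first, with "conf" (0 to 1); they miss things now and then, are a little off and sometimes report something else, mostly with a low value. They report only what shows in the picture. A call takes as long as a camera call.
- boxes_of(thing, camera): "extent" ([left, top, right, bottom] in pixels, round what is visible of it).
- masks_of(thing, camera): "mask" (480x640 bool, what is visible of it) and "extent" ([left, top, right, bottom] in pixels, round what is visible of it).
The state is a dict: "t": time; "q": joint angles; "qd": joint speeds; "joint_efforts": joint torques, N m; "eef_pos": TCP position; "ee_rot": TCP orientation; "force": force on the tool from outside, world axes, zero at the start; "moment": the same for the moment, N m; "width": finger opening in m.
Only numpy, scipy, OpenCV 4.12 (cv2) and the standard library are available. Lean on these libraries where they do the work, as an engineer would, in place of code of your own. Each camera call takes 0.05 s, during which the arm holds its last target.

## Working session

There is one attempt and no reset: what is moved stays moved. The work goes in short steps, Python scripts to look and compute and a tool call to move; the robot and the scene stay as the last step left them, time stands still between calls to the robot, and variables do not carry over. Pictures are saved under pics/ and viewed, and the job is handed in when it is done.

Besides the shell and the picture viewer there is one more tool, called after "Request:" as name(argument=value, ...), one argument or row to a line, values as JSON. step_arm: Moves the arm, as the interface text tells. Its arguments: {"type":"object","properties":{"deltas":{"type":"array"},"squeeze":{"type":"number"}},"required":["deltas"]}

```bash
ls; mkdir -p pics
python3 - <<'E'
from station import *
import cv2,numpy as np
s=get_state();print({k:np.round(v,3) for k,v in s.items()})
for n in("scene","top"):
    f=grab_frame(n);cv2.imwrite(f"pics/{n}0.png",f["pixels"][...,::-1]);np.savez(f"{n}0.npz",**f)
    print(n,f["fx"],f["cx"],f["cy"],np.round(f["view"],3).tolist())
    for t in("card","rack","lens","stand","caps_card","chip_card"):
        print(t,[(round(b["conf"],2),np.round(b["extent"]).tolist()) for b in boxes_of(t,n)])
print(get_state()["t"])
E
```

```text
pics
{'t': np.float64(0.0), 'q': array([-0.947,  0.359,  0.011, -0.   , -1.224, -0.288]), 'qd': array([ 0.001, -0.001,  0.   , -0.001, -0.001,  0.   ]), 'joint_efforts': array([-0.0000e+00, -5.8271e+01,  2.9308e+01,  6.9980e+00,  7.0000e-03,
       -0.0000e+00]), 'eef_pos': array([ 0.222, -0.637,  0.243]), 'ee_rot': array([0.093, 1.569, 2.   ]), 'force': array([ 0.82 , -0.489, -0.097]), 'moment': array([-0.041,  0.015, -0.024]), 'width': np.float64(0.087)}
scene 479.55103150803563 319.6936524513541 241.50984513548858 [[0.762, 0.647, 0.013, -0.436], [0.35, -0.394, -0.85, -0.129], [-0.545, 0.652, -0.527, 1.564], [0.0, 0.0, 0.0, 1.0]]
card [(0.71, [226.0, 236.0, 250.0, 280.0])]
rack [(0.8, [212.0, 254.0, 312.0, 323.0])]
lens [(0.88, [402.0, 160.0, 434.0, 186.0])]
stand [(0.92, [386.0, 156.0, 442.0, 224.0])]
caps_card [(0.59, [273.0, 250.0, 300.0, 298.0]), (0.45, [224.0, 232.0, 249.0, 282.0])]
chip_card [(0.65, [246.0, 236.0, 274.0, 290.0])]
top 443.5470970411708 315.2603088333653 240.08098864147905 [[-0.015, -1.0, -0.01, 0.027], [-0.982, 0.016, -0.19, 0.606], [0.19, 0.007, -0.982, 0.945], [0.0, 0.0, 0.0, 1.0]]
card [(0.96, [392.0, 281.0, 436.0, 300.0])]
rack [(0.78, [364.0, 219.0, 444.0, 319.0])]
lens [(0.93, [90.0, 224.0, 143.0, 268.0])]
stand [(0.78, [91.0, 225.0, 165.0, 283.0])]
caps_card [(0.67, [376.0, 230.0, 428.0, 244.0])]
chip_card [(0.94, [383.0, 256.0, 433.0, 272.0]), (0.61, [392.0, 281.0, 442.0, 301.0]), (0.52, [90.0, 226.0, 167.0, 284.0])]
0.7
```

View pics/scene0.png

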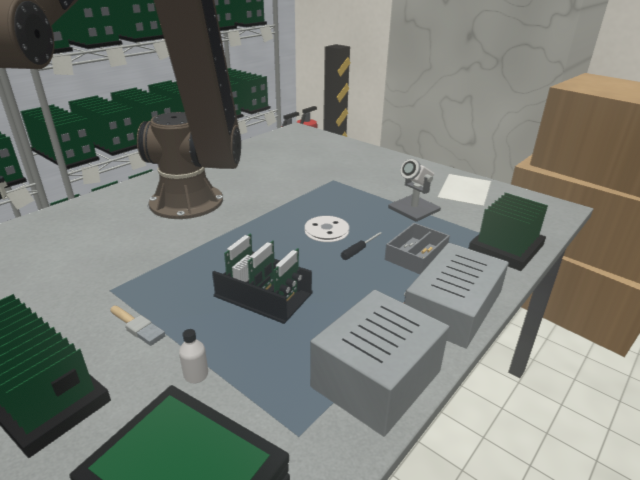

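View pics/top0.png

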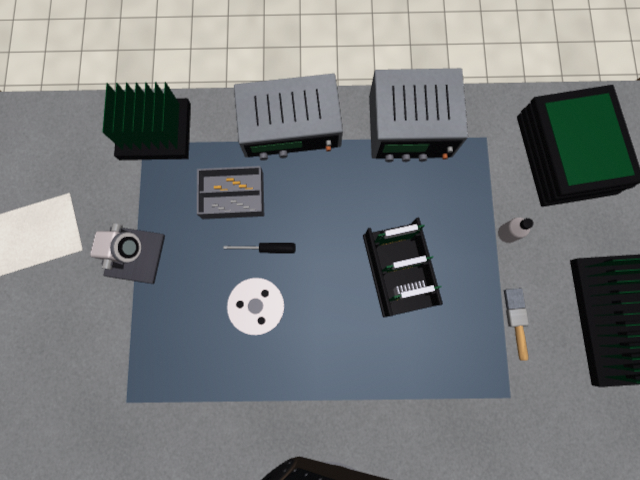

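Run:
```python
import cv2,numpy as np
a=np.load("top0.npz")["pixels"];b=np.load("scene0.npz")["pixels"]
up=lambda i,x0,y0,x1,y1,s:cv2.resize(i[y0:y1,x0:x1,::-1],None,fx=s,fy=s,interpolation=cv2.INTER_CUBIC)
cv2.imwrite("pics/t_rack.png",up(a,350,210,460,330,5))
cv2.imwrite("pics/t_cam.png",up(a,75,210,185,300,6))
cv2.imwrite("pics/s_rack.png",up(b,200,220,320,330,5))
cv2.imwrite("pics/s_cam.png",up(b,370,140,460,235,6))
```

```text
(no output)
```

View pics/t_rack.png

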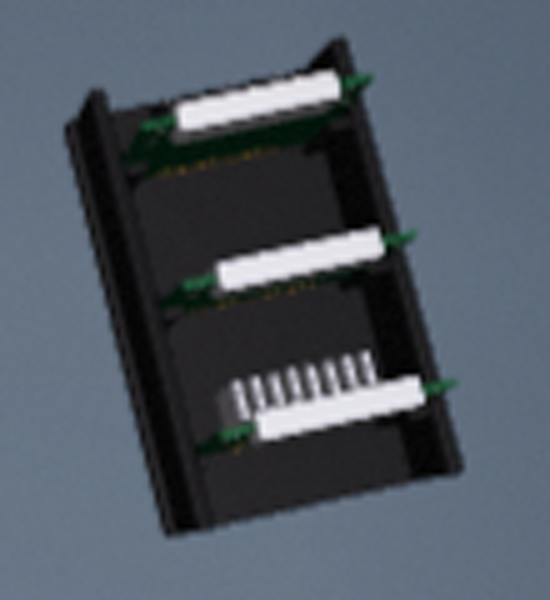

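View pics/t_cam.png

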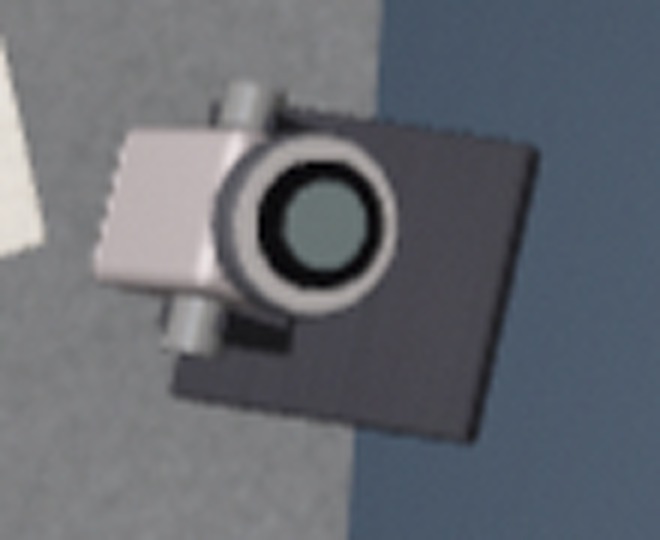

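View pics/s_rack.png

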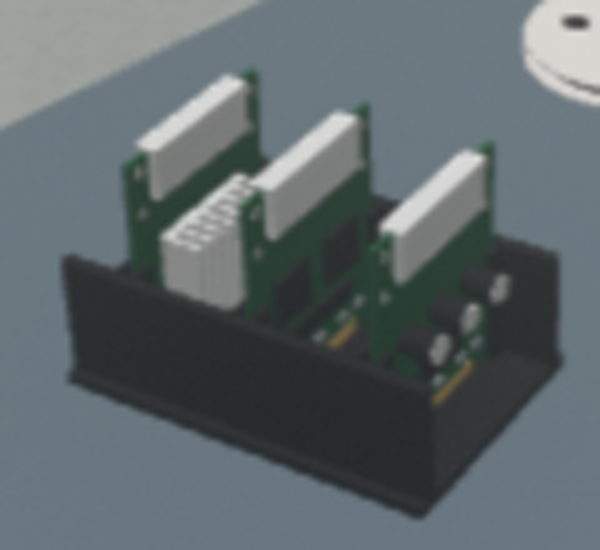

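View pics/s_cam.png

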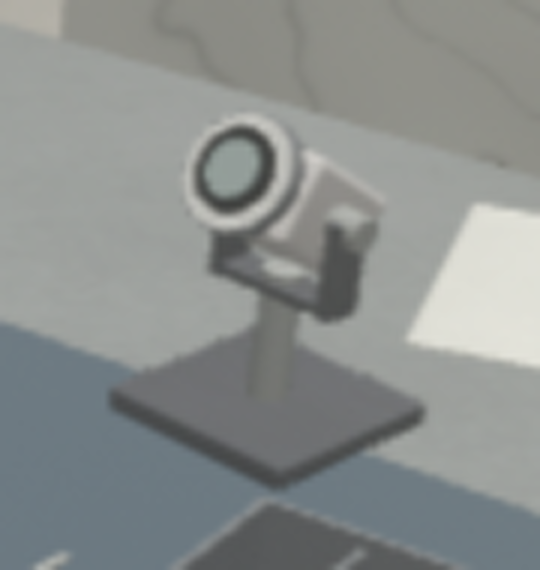

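The heat-sink card is in the slot nearest the robot (top px ~414,291), with its fins facing away from the robot. The camera is at top px ~(125,248) and looks to the right in the picture. The rows have no tilt axis, so before moving I'll check what the interface documents about that.

```bash
cat > h.py <<'E'
import numpy as np
def load(n,k="0"):
    f=np.load(f"{n}{k}.npz");V=f["view"];Z=f["range_z"]
    v,u=np.mgrid[:480,:640];P=np.stack([(u-f["cx"])*Z/f["fx"],(v-f["cy"])*Z/f["fy"],Z],-1)
    return (P-V[:3,3])@V[:3,:3],Z,f["pixels"].astype(int)
E
python3 - <<'E'
from h import *
import cv2
for n,(c0,r0,c1,r1) in(("top",(85,220,170,290)),("scene",(380,150,450,230))):
    W,Z,p=load(n)
    w=W[r0:r1,c0:c1].reshape(-1,3);c=p[r0:r1,c0:c1].reshape(-1,3)
    hi=(w[:,2]>.1)&(Z[r0:r1,c0:c1].ravel()>0)
    # RANSAC planes w/ normal up & -y
    X=w[hi];rng=np.random.default_rng(0);best=None
    for _ in range(4000):
        a=X[rng.choice(len(X),3,False)];nn=np.cross(a[1]-a[0],a[2]-a[0]);l=np.linalg.norm(nn)
        if l<1e-5: continue
        nn/=l; nn*=np.sign(-nn[1])
        e=np.degrees(np.arcsin(nn[2]))
        if not(15<e<42 and nn[1]<-.5): continue
        i=abs((X-a[0])@nn)<.002
        if best is None or i.sum()>best.sum(): best=i
    Y=X[best];m=Y.mean(0)
    nn=np.linalg.svd(Y-m)[2][2];nn*=np.sign(-nn[1])
    print(n,hi.sum(),best.sum(),"cent",m.round(4),"n",nn.round(3),"elev",np.degrees(np.arcsin(nn[2])),"az",np.degrees(np.arctan2(nn[1],nn[0])), np.ptp(Y,axis=0))
    # stand base top z ~ .014
    b=(abs(w[:,2]-.014)<.006)&(c.max(1)<95)
    if b.sum()>30:
        r=cv2.minAreaRect((w[b][:,:2]*1000).astype(np.float32));print("base",b.sum(),r)
# rack/cards from top: rails
W,Z,p=load("top")
for nm,(c0,r0,c1,r1) in dict(card=(398,281,440,301),chip=(388,254,432,272),caps=(380,222,424,240)).items():
    w=W[r0:r1,c0:c1].reshape(-1,3);c=p[r0:r1,c0:c1].reshape(-1,3)
    b=(c.min(1)>185)&(w[:,2]>.115)
    r=cv2.minAreaRect((w[b][:,:2]*1000).astype(np.float32));print(nm,b.sum(),r,np.median(w[b],0).round(4))
    x=w[b][:,:2]-w[b][:,:2].mean(0);d=np.linalg.svd(x,full_matrices=False)[2][0];print("  ydir deg",np.degrees(np.arctan2(d[1],d[0]))%180-90)
E
```

```text
top 1561 343 cent [0.5811 0.4021 0.1629] n [-0.064 -0.757  0.651] elev 40.58213017671848 az -94.81956276967951 [0.05144667 0.03554418 0.04247174]
base 1536 ((586.2122192382812, 446.6277770996094), (120.30064392089844, 120.12567138671875), 79.95448303222656)
scene 586 137 cent [0.5803 0.3993 0.1572] n [-0.088 -0.841  0.533] elev 32.222505259534394 az -95.99152952307632 [0.05826708 0.03118883 0.04704955]
base 98 ((609.6232299804688, 413.2740478515625), (158.18899536132812, 81.96259307861328), 34.76425552368164)
card 165 ((482.015625, -190.27610778808594), (10.078842163085938, 68.670654296875), 11.979055404663086) [ 0.4822 -0.1896  0.1304]
  ydir deg 11.799165704162888
chip 153 ((543.4088745117188, -177.18287658691406), (10.156533241271973, 68.23594665527344), 12.109604835510254) [ 0.5431 -0.1761  0.1305]
  ydir deg 11.765272971295289
caps 145 ((530.6427001953125, -79.93049621582031), (41.32281494140625, 291.4571838378906), 43.84819793701172) [ 0.6106 -0.1627  0.1309]
  ydir deg 32.44933509506836
```

```bash
cat >> h.py <<'E'
from scipy.spatial.transform import Rotation as Ro
def R(s): return Ro.from_euler("xyz",s["ee_rot"]).as_matrix()
def rep(s):
    r=R(s);p=np.array(s["eef_pos"])
    print("t",round(float(s["t"]),2),"q",np.round(s["q"],3),"p",p.round(4),"w",round(float(s["width"]),4),"F",np.round(s["force"],1))
    print("toolx",r[:,0].round(3),"y",r[:,1].round(3),"z",r[:,2].round(3),"tilt",round(float(np.degrees(np.arccos(-r[2,0]))),2),"az",round(float(np.degrees(np.arctan2(r[1,0],r[0,0]))),1))
def toolcm(s,target): return (R(s).T@(np.array(target)-np.array(s["eef_pos"]))*100).round(2)
E
python3 - <<'E'
from h import *
from station import get_state
s=get_state();rep(s);p=s["eef_pos"]
u=np.array([p[0],p[1],0]);u/=np.linalg.norm(u)
print(toolcm(s,p+u*.25))
E
```

```text
t 0.7 q [-0.947  0.359  0.012 -0.    -1.224 -0.288] p [ 0.2224 -0.6373  0.2436] w 0.0879 F [-0.2  0.3  1.2]
toolx [ 0.  0. -1.] y [-0.944 -0.329 -0.   ] z [-0.329  0.944  0.   ] tilt 0.0 az 27.4
[ -0.   0. -25.]
```

Rows can't pitch the tool. I'll test, empty-handed, what happens when I command past the reach limit, because the tool may tilt there.

Request:
step_arm(
  deltas=[
    [0,0,-4,0,0],
    [0,0,-8,0,0],
    [0,0,-12,0,0],
    [0,0,-16,0,0],
    [0,0,-20,0,0],
    [0,0,-24,0,0],
    [0,0,-27,0,0],
    [0,0,-27,0,0],
    [0,0,-27,0,0],
    [0,0,-27,0,0],
  ],
)

```text
t: 1.53
eef_pos: [0.3112, -0.8922, 0.2415]
ee_rot: [0.277, 1.569, 2.183]
force: [0.6, 1.2, 1.3]
width: 0.0876
```

```bash
python3 -c "
from h import *
from station import get_state
rep(get_state())"
```

```text
t 1.53 q [-1.031  0.878  0.92   0.    -1.615 -0.204] p [ 0.3112 -0.8922  0.2415] w 0.0876 F [0.6 1.2 1.3]
toolx [-0.001  0.002 -1.   ] y [-0.944 -0.329  0.001] z [-0.329  0.944  0.002] tilt 0.13 az 125.1
```

Request:
step_arm(
  deltas=[
    [0,0,-4,0,0],
    [0,0,-8,0,0],
    [0,0,-12,0,0],
    [0,0,-16,0,0],
    [0,0,-20,0,0],
    [0,0,-20,0,0],
    [0,0,-20,0,0],
    [0,0,-20,0,0],
    [0,0,-20,0,0],
    [0,0,-20,0,0],
  ],
)

```text
t: 2.37
eef_pos: [0.3364, -0.9637, 0.2026]
ee_rot: [3.057, 1.528, -1.32]
force: [0.2, -0.1, -0.5]
width: 0.0879
```

```bash
python3 -c "
from h import *
from station import get_state
rep(get_state())"
```

```text
t 2.37 q [-1.042  1.08   1.251  0.012 -1.701 -0.191] p [ 0.3364 -0.9637  0.2026] w 0.0879 F [ 0.2 -0.1 -0.5]
toolx [ 0.011 -0.041 -0.999] y [-0.944 -0.33   0.004] z [-0.329  0.943 -0.042] tilt 2.43 az -75.6
```

Request:
step_arm(
  deltas=[
    [-20,0,-120,0,0],
    [-20,0,-120,0,0],
    [-20,0,-120,0,0],
    [-20,0,-120,0,0],
    [-20,0,-120,0,0],
    [-20,0,-120,0,0],
    [-20,0,-120,0,0],
    [-20,0,-120,0,0],
    [-20,0,-120,0,0],
    [-20,0,-120,0,0],
  ],
)

```text
t: 3.2
eef_pos: [0.3456, -0.9899, 0.1649]
ee_rot: [3.045, 1.489, -1.332]
force: [0.0, 0.6, 0.0]
width: 0.0879
```

```bash
python3 -c "
from h import *
from station import get_state
rep(get_state())"
```

```text
t 3.2 q [-1.043  1.121  1.251  0.023 -1.622 -0.19 ] p [ 0.3456 -0.9899  0.1649] w 0.0879 F [0.  0.6 0. ]
toolx [ 0.019 -0.08  -0.997] y [-0.944 -0.329  0.008] z [-0.329  0.941 -0.081] tilt 4.7 az -76.3
```

Run:
```python
from h import *
from station import get_state
s=get_state()
W,Z,p=load("top")
m=(Z>0)
for x0 in np.arange(.1,.9,.1):
  print(round(x0,1),[ (round(float(W[...,2][k].max()),2) if k.sum()>5 else None) for y0 in np.arange(-.8,.8,.1) for k in [m&(W[...,0]>=x0)&(W[...,0]<x0+.1)&(W[...,1]>=y0)&(W[...,1]<y0+.1)]])
c=np.radians(12.0);cx=np.array([np.cos(c),np.sin(c),0])
r=R(s);zt=-cx; ang=np.degrees(np.arctan2(zt@-r[:,1],zt@r[:,2]));print("roll",ang)  # z'=cos z - sin y
for t in [(.482,-.19,.19),(.482,-.19,.114)]: print(toolcm(s,t))
```

```text
0.1 [None, 0.01, 0.01, 0.01, 0.01, 0.01, 0.01, 0.01, 0.35, 0.21, 0.01, 0.01, 0.01, 0.01, 0.01, 0.01]
0.2 [None, 0.13, 0.04, 0.01, 0.01, 0.01, 0.01, 0.55, 0.43, 0.01, 0.01, 0.01, 0.01, 0.01, 0.01, 0.01]
0.3 [None, 0.13, 0.04, 0.02, 0.01, 0.01, 0.01, 0.01, 0.01, 0.02, 0.01, 0.01, 0.01, 0.01, 0.01, 0.01]
0.4 [0.05, 0.13, 0.13, 0.03, 0.01, 0.13, 0.13, 0.01, 0.02, 0.02, 0.02, 0.01, 0.01, 0.01, 0.01, 0.01]
0.5 [0.05, 0.13, 0.13, 0.01, 0.01, 0.13, 0.13, 0.01, 0.03, 0.03, 0.02, 0.17, 0.18, 0.02, 0.01, 0.01]
0.6 [0.01, 0.07, 0.1, 0.11, 0.01, 0.13, 0.13, 0.06, 0.03, 0.05, 0.05, 0.16, 0.18, 0.01, 0.01, 0.01]
0.7 [0.1, 0.11, 0.11, 0.01, 0.01, 0.01, 0.04, 0.01, 0.01, 0.05, 0.06, 0.01, 0.01, 0.01, 0.01, 0.01]
0.8 [0.09, 0.11, 0.11, 0.1, 0.13, 0.13, 0.13, 0.1, 0.1, 0.1, 0.01, 0.14, 0.13, 0.03, 0.01, 0.01]
roll -82.7680640112687
[ -8.6  -39.19  70.58]
[ -1.03 -39.25  71.2 ]
```

Request:
step_arm(
  deltas=[
    [-4,0,1,-7,0.3],
    [-8,-2,3,-14,0.6],
    [-9,-3.8,6.5,-21,0.6],
    [-9,-5.7,10.2,-28,0.6],
    [-9,-7.6,13.9,-35,0.6],
    [-9,-9.6,17.5,-42,0.6],
    [-9,-11.5,21.1,-49,0.6],
    [-9,-13.5,24.8,-56,0.6],
    [-9,-15.5,28.4,-63,0.6],
    [-9,-17.5,32,-70,0.6],
  ],
)

```text
t: 4.03
eef_pos: [0.401, -0.6382, 0.2293]
ee_rot: [1.847, 1.488, -1.323]
force: [2.1, 0.0, 0.6]
width: 0.0356
```

Run:
```python
from h import *
from station import get_state
s=get_state();rep(s)
c=np.radians(12.0);cx=np.array([np.cos(c),np.sin(c),0])
r=R(s);zt=-cx; ang=np.degrees(np.arctan2(zt@-r[:,1],zt@r[:,2]));print("roll",ang)
for t in [(.482,-.19,.2),(.482,-.19,.114)]: print(toolcm(s,t))
```

```text
t 4.03 q [-0.73   0.449  0.095  0.051 -1.148  0.682] p [ 0.401  -0.6382  0.2293] w 0.0356 F [2.1 0.  0.6]
toolx [ 0.02  -0.081 -0.997] y [-0.029 -0.996  0.08 ] z [-0.999  0.027 -0.023] tilt 4.77 az -75.8
roll -13.623477702473416
[ -0.52 -45.12  -6.81]
[  8.05 -45.81  -6.61]
```

Request:
step_arm(
  deltas=[
    [0,-4,-0.6,-3,0.6],
    [0,-8.1,-1.2,-6,0.6],
    [0,-12.2,-1.8,-9,0.6],
    [0,-16.3,-2.4,-12,0.6],
    [0,-20.4,-3.1,-13.6,0.6],
    [0,-24.5,-3.7,-13.6,0.6],
    [0,-28.6,-4.3,-13.6,0.6],
    [-0.2,-32.7,-4.9,-13.6,0.6],
    [-0.4,-36.8,-5.5,-13.6,0.6],
    [-0.5,-40.9,-6.2,-13.6,0.6],
  ],
)

```text
t: 4.87
eef_pos: [0.4774, -0.2326, 0.2036]
ee_rot: [1.629, 1.488, -1.31]
force: [1.1, 0.1, 0.1]
width: 0.0348
```

Run:
```python
from h import *
from station import get_state
s=get_state();rep(s)
c=np.radians(12.0);cx=np.array([np.cos(c),np.sin(c),0])
r=R(s);zt=-cx; ang=np.degrees(np.arctan2(zt@-r[:,1],zt@r[:,2]));print("roll",ang)
for t in [(.482,-.19,.17),(.482,-.19,.114)]: print(toolcm(s,t))
```

```text
t 4.87 q [-0.027  0.123 -0.441  0.095 -0.985  0.178] p [ 0.4774 -0.2326  0.2036] w 0.0348 F [1.1 0.1 0.1]
toolx [ 0.021 -0.08  -0.997] y [ 0.201 -0.976  0.082] z [-0.979 -0.202 -0.005] tilt 4.74 az -75.0
roll -0.38793867065372356
[ 3.02 -4.35 -1.29]
[ 8.6  -4.81 -1.26]
```

Request:
step_arm(
  deltas=[
    [0,-2,-0.6,-0.4,0.6],
    [0.5,-4,-1.2,-0.4,0.6],
    [1.5,-4.3,-1.3,-0.4,0.6],
    [3,-4.4,-1.3,-0.4,0.6],
    [4.5,-4.5,-1.3,-0.4,0.6],
    [6,-4.6,-1.3,-0.4,0.6],
    [7.3,-4.7,-1.3,-0.4,0.6],
    [8.3,-4.8,-1.3,-0.4,0.6],
    [8.6,-4.8,-1.3,-0.4,0.6],
    [8.6,-4.8,-1.3,-0.4,0.6],
  ],
)

```text
t: 5.7
eef_pos: [0.4816, -0.1922, 0.1126]
ee_rot: [1.584, 1.489, -1.348]
force: [-0.2, -0.6, 0.7]
width: 0.0348
```

Run:
```python
from h import *
from station import *
import cv2
for n in("scene","top"):
    f=grab_frame(n);np.savez(f"{n}1.npz",**f)
    x0,y0,s=(350,200,6) if n=="top" else (180,180,5)
    cv2.imwrite(f"pics/{n}1.png",cv2.resize(f["pixels"][y0:y0+120,x0:x0+150 if n=="scene" else x0+110,::-1],None,fx=s if n=="top" else 5,fy=s if n=="top" else 5))
s=get_state();rep(s);print(toolcm(s,(.482,-.19,.114)))
```

```text
t 5.8 q [ 0.058  0.206 -0.585  0.117 -0.767  0.068] p [ 0.4824 -0.1921  0.1137] w 0.0352 F [-0.1  0.3  0.9]
toolx [ 0.02  -0.08  -0.997] y [ 0.207 -0.975  0.082] z [-0.978 -0.208 -0.003] tilt 4.72 az -75.8
[-0.05 -0.21 -0.  ]
```

View pics/scene1.png

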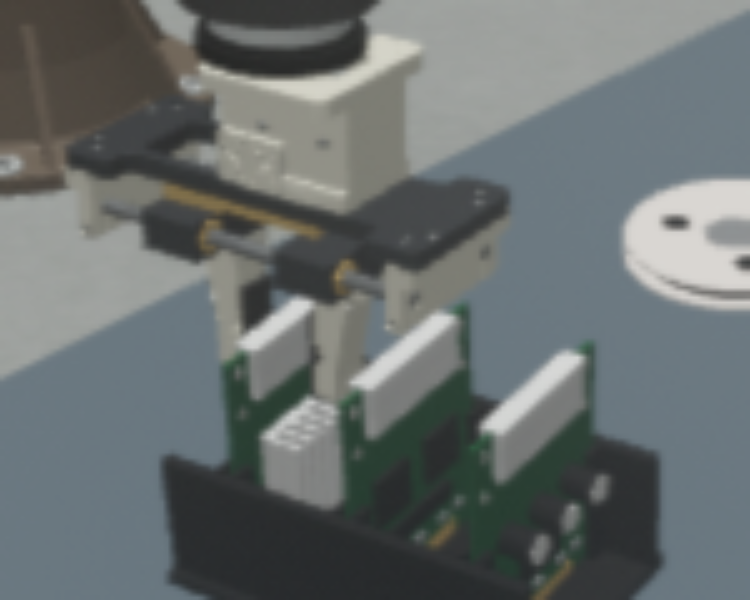

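Request:
step_arm(
  deltas=[
    [0,0,0,0,0.9],
    [0,0,0,0,1],
    [0,0,0,0,1],
    [0,0,0,0,1],
    [0,0,0,0,1],
    [0,0,0,0,1],
    [-0.3,0,0,0,1],
    [-1,0.1,0,0,1],
    [-2,0.2,0,0,1],
    [-3.5,0.3,0,0,1],
  ],
  squeeze=45,
)

```text
t: 6.63
eef_pos: [0.48, -0.1919, 0.1473]
ee_rot: [1.545, 1.49, -1.387]
force: [-3.0, -1.4, -3.8]
width: 0.0117
```

Run:
```python
from h import *
from station import *
s=get_state();rep(s)
x=np.array(s["eef_pos"]);print(toolcm(s,(.482,x[1],.30)), s["moment"])
```

```text
t 6.63 q [ 0.058  0.164 -0.541  0.106 -0.858  0.082] p [ 0.48   -0.1919  0.1473] w 0.0117 F [-3.  -1.4 -3.8]
toolx [ 0.015 -0.079 -0.997] y [ 0.207 -0.975  0.08 ] z [-0.978 -0.208  0.002] tilt 4.62 az -79.5
[-15.22   1.27  -0.17] [ 0.00165505  1.57334731 -0.16435125]
```

The jaws straddled the rail in the scene crop (card left of centre). Width is now 11.7 mm, so it's gripped and coming up. I'll keep lifting straight.

Request:
step_arm(
  deltas=[
    [-2,0.2,0,0,1],
    [-4,0.3,0,0,1],
    [-6,0.5,0,0,1],
    [-8,0.6,0,0,1],
    [-10,0.8,0,0,1],
    [-12,1,0,0,1],
    [-14,1.1,0,0,1],
    [-16,1.3,0,0,1],
    [-17.5,1.4,0,0,1],
    [-17.5,1.4,0,0,1],
  ],
)

```text
t: 7.47
eef_pos: [0.4833, -0.1918, 0.3279]
ee_rot: [1.676, 1.486, -1.255]
force: [0.8, -0.4, -1.6]
width: 0.0118
```

Run:
```python
from h import *
from station import *
import cv2
for n in("scene","top"):
    f=grab_frame(n);np.savez(f"{n}2.npz",**f); cv2.imwrite(f"pics/{n}2.png",f["pixels"][...,::-1])
s=get_state();rep(s)
# kinematic fit: planar
from scipy.optimize import least_squares
D=[([.359,.012,-1.224],[.2224,-.6373,.2436]),([.878,.92,-1.615],[.3112,-.8922,.2415]),([1.08,1.251,-1.701],[.3364,-.9637,.2026]),([1.121,1.251,-1.622],[.3456,-.9899,.1649]),
([.449,.095,-1.148],[.401,-.6382,.2293]),([.123,-.441,-.985],[.4774,-.2326,.2036]),([.206,-.585,-.767],[.4824,-.1921,.1137]),([.164,-.541,-.858],[.48,-.1919,.1473]),(list(s["q"][[1,2,4]]),list(s["eef_pos"]))]
def fk(p,q):
    a,l1,l2,o,h,L=p;q2,q3,q5=q
    b=q2-q3 # forearm pitch down from horizontal
    g=b-q5 # tool pitch-down angle
    return np.array([a+l1*np.sin(q2)+l2*np.cos(b)+o*np.sin(b)+L*np.cos(g), h+l1*np.cos(q2)-l2*np.sin(b)+o*np.cos(b)-L*np.sin(g)])
def res(p): return np.concatenate([fk(p,q)-[np.sqrt(x[0]**2+x[1]**2-.191**2),x[2]] for q,x in D]+[.01*(np.array(p)-[.05,.45,.45,0,.4,.25])])
r=least_squares(res,[.05,.45,.45,0,.4,.25]);print(r.x.round(3),abs(r.fun[:-6]).max())
```

```text
t 7.57 q [ 0.06   0.024 -0.264  0.084 -1.267  0.125] p [ 0.4817 -0.1914  0.324 ] w 0.0115 F [-0.3 -0.1 -2.9]
toolx [ 0.021 -0.079 -0.997] y [ 0.208 -0.975  0.082] z [-0.978 -0.209 -0.004] tilt 4.68 az -75.1
[0.041 0.588 0.432 0.013 0.248 0.41 ] 0.01079865988664741
```

View pics/scene2.png

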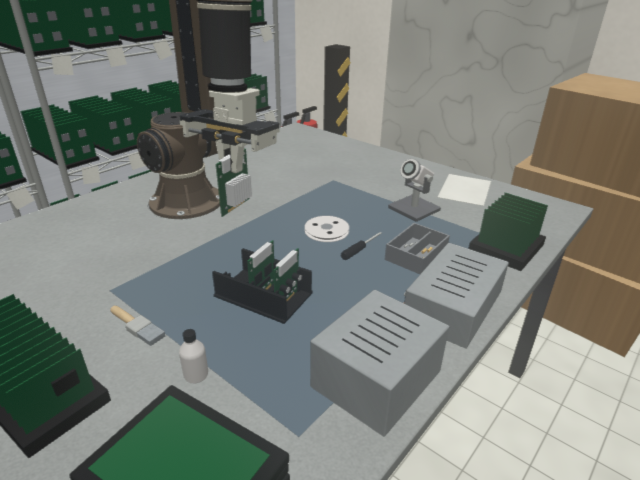

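```bash
cat > lens.py <<'E'
from h import *
from scipy.optimize import least_squares
C0=np.array([.579,.399,.156]);az=np.radians(-100.05)
out={}
for n in("top","scene"):
    pts=[]
    for k in "012":
        W,Z,p=load(n,k); 
        m=(Z>0)&(np.linalg.norm(W-C0,axis=-1)<.11)&(W[...,2]>.1)
        pts.append(np.c_[W[m],p[m]])
    X=np.concatenate(pts);out[n]=X
    P=X[:,:3]
    # coordinates in frame with horizontal dir hh=view az, lateral, z
    hh=np.array([np.cos(az),np.sin(az),0]);lat=np.array([-hh[1],hh[0],0])
    a=(P-C0)@hh;b=(P-C0)@lat;c=P[:,2]-C0[2]
    for e0 in range(18,40,2):
        e=np.radians(e0);d=a*np.cos(e)+c*np.sin(e);u=-a*np.sin(e)+c*np.cos(e)
        front=(np.hypot(b,u)<.022)&(abs(d)<.012); top=(d<-.02)&(d>-.08)&(abs(b)<.02)&(u>.015)&(u<.035)
        print(n,e0,"front",front.sum(),"std",(d[front].std()*1e3).round(2),"slope",np.polyfit(u[front],d[front],1)[0].round(3),"mean",d[front].mean().round(4),
          "| top",top.sum(),("u",u[top].mean().round(4),"slope",np.polyfit(d[top],u[top],1)[0].round(3)) if top.sum()>20 else "")
E
python3 lens.py
```

```text
top 18 front 1078 std 4.01 slope -0.312 mean 0.0018 | top 173 ('u', np.float64(0.0169), 'slope', np.float64(0.368))
top 20 front 1066 std 3.6 slope -0.272 mean 0.002 | top 276 ('u', np.float64(0.0169), 'slope', np.float64(0.195))
top 22 front 1056 std 3.22 slope -0.234 mean 0.0021 | top 385 ('u', np.float64(0.0174), 'slope', np.float64(0.148))
top 24 front 1048 std 2.87 slope -0.197 mean 0.0021 | top 542 ('u', np.float64(0.0178), 'slope', np.float64(0.124))
top 26 front 1041 std 2.56 slope -0.161 mean 0.0022 | top 770 ('u', np.float64(0.0183), 'slope', np.float64(0.11))
top 28 front 1032 std 2.25 slope -0.123 mean 0.0023 | top 860 ('u', np.float64(0.0197), 'slope', np.float64(0.085))
top 30 front 1036 std 2.03 slope -0.087 mean 0.0024 | top 869 ('u', np.float64(0.0215), 'slope', np.float64(0.05))
top 32 front 1030 std 1.81 slope -0.049 mean 0.0024 | top 878 ('u', np.float64(0.0232), 'slope', np.float64(0.016))
top 34 front 1029 std 1.72 slope -0.013 mean 0.0025 | top 892 ('u', np.float64(0.025), 'slope', np.float64(-0.018))
top 36 front 1033 std 1.72 slope 0.022 mean 0.0026 | top 902
[... 159 characters left out ...]
t64(-0.087))
scene 18 front 475 std 4.3 slope -0.252 mean 0.0011 | top 14 
scene 20 front 472 std 4.03 slope -0.214 mean 0.0011 | top 15 
scene 22 front 472 std 3.87 slope -0.186 mean 0.0012 | top 16 
scene 24 front 469 std 3.62 slope -0.147 mean 0.0013 | top 18 
scene 26 front 468 std 3.45 slope -0.113 mean 0.0013 | top 18 
scene 28 front 467 std 3.35 slope -0.081 mean 0.0013 | top 18 
scene 30 front 469 std 3.27 slope -0.043 mean 0.0013 | top 18 
scene 32 front 471 std 3.24 slope -0.006 mean 0.0013 | top 18 
scene 34 front 472 std 3.24 slope 0.031 mean 0.0012 | top 18 
scene 36 front 473 std 3.32 slope 0.068 mean 0.0012 | top 17 
scene 38 front 473 std 3.43 slope 0.105 mean 0.0012 | top 17
```

Run:
```python
from h import *
from station import get_state
s=get_state()
for t in [(-.05,-1.03,.33)]: print(toolcm(s,t))
# triangulate lens
def ray(n,u,v):
    f=np.load(f"{n}0.npz");V=f["view"];d=V[:3,:3].T@np.array([(u-f["cx"])/f["fx"],(v-f["cy"])/f["fy"],1]);o=-V[:3,:3].T@V[:3,3];return o,d/np.linalg.norm(d)
o1,d1=ray("top",128.3,247.5);o2,d2=ray("scene",409.2,168.7)
A=np.array([d1,-d2]).T;x=np.linalg.lstsq(A,o2-o1,rcond=None)[0]
print((o1+d1*x[0]).round(4),(o2+d2*x[1]).round(4))
```

```text
[ 4.9  70.76 69.49]
[0.5779 0.3991 0.1551] [0.579  0.3999 0.1557]
```

Request:
step_arm(
  deltas=[
    [0.1,1.4,1.4,0,1],
    [0.3,4.2,4.2,0,1],
    [0.5,7.1,7,0,1],
    [0.7,10,9.8,0,1],
    [0.9,12.9,12.6,0,1],
    [1.1,15.8,15.5,0,1],
    [1.3,18.7,18.4,0,1],
    [1.5,21.6,21.2,0,1],
    [1.7,24.5,24.1,0,1],
    [1.9,27.4,26.9,0,1],
  ],
  squeeze=55,
)

```text
t: 8.4
eef_pos: [0.2739, -0.5173, 0.3251]
ee_rot: [1.593, 1.491, -1.339]
force: [1.6, -1.5, -2.6]
width: 0.0117
```

Request:
step_arm(
  deltas=[
    [0.2,2.9,2.8,0,1],
    [0.4,5.8,5.7,0,1],
    [0.6,8.7,8.5,0,1],
    [0.8,11.6,11.4,0,1],
    [1,14.5,14.2,0,1],
    [1.2,17.4,17.1,0,1],
    [1.4,20.3,19.9,0,1],
    [1.6,23.2,22.8,0,1],
    [1.8,26.1,25.6,0,1],
    [2,29,28.5,0,1],
  ],
)

```text
t: 9.23
eef_pos: [0.0565, -0.8612, 0.3271]
ee_rot: [1.606, 1.492, -1.325]
force: [1.2, -1.7, -1.9]
width: 0.0116
```

Run:
```python
from h import *
from station import get_state
s=get_state();rep(s)
for t in [(-.05,-1.03,.33),(-.05,-1.6,.4)]: print(toolcm(s,t))
```

```text
t 9.23 q [-1.28   0.619  0.614  0.004 -1.486  1.49 ] p [ 0.0565 -0.8612  0.3271] w 0.0116 F [ 1.2 -1.7 -1.9]
toolx [ 0.019 -0.077 -0.997] y [ 0.208 -0.975  0.079] z [-0.978 -0.209 -0.003] tilt 4.54 az -75.9
[ 0.8  14.27 13.94]
[-1.8  70.4  25.82]
```

Request:
step_arm(
  deltas=[
    [0.2,2.9,2.8,0,1],
    [0.4,5.8,5.6,0,1],
    [0.6,8.7,8.4,0,1],
    [0.7,11.6,11.2,0,1],
    [0.8,14.3,14,0,1],
    [-1.8,70,26,0,1],
    [-1.8,70,26,0,1],
    [-1.8,70,26,0,1],
    [-1.8,70,26,0,1],
    [-1.8,70,26,0,1],
  ],
)

```text
t: 10.07
eef_pos: [-0.0359, -1.0203, 0.2734]
ee_rot: [1.482, 1.449, -1.449]
force: [0.1, 0.5, -3.2]
width: 0.0121
```

Run:
```python
from h import *
from station import get_state
s=get_state();rep(s)
p=np.array(s["eef_pos"]);print(toolcm(s,p+[-.03,-.6,.06]))
```

```text
t 10.07 q [-1.415  1.008  1.251  0.004 -1.692  1.627] p [-0.0359 -1.0203  0.2734] w 0.0121 F [ 0.1  0.5 -3.2]
toolx [ 0.015 -0.12  -0.993] y [ 0.208 -0.971  0.121] z [-0.978 -0.209  0.011] tilt 6.96 az -83.0
[ 1.22 58.33 15.52]
```

Request:
step_arm(
  deltas=[
    [-18,56,15,0,1],
    [-18,56,15,0,1],
    [-18,56,15,0,1],
    [-18,56,15,0,1],
    [-18,56,15,0,1],
    [-18,56,15,0,1],
    [-18,56,15,0,1],
    [-18,56,15,0,1],
    [-18,56,15,0,1],
    [-18,56,15,0,1],
  ],
)

```text
t: 10.9
eef_pos: [-0.0413, -1.0332, 0.2784]
ee_rot: [1.414, 1.411, -1.519]
force: [-0.1, -0.2, -2.9]
width: 0.0119
```

Run:
```python
from h import *
from station import get_state
s=get_state();rep(s)
p=np.array(s["eef_pos"]);print(toolcm(s,p+[-.03,-.6,.2]))
```

```text
t 10.9 q [-1.419  1.007  1.251  0.016 -1.655  1.63 ] p [-0.0413 -1.0332  0.2784] w 0.0119 F [-0.1 -0.2 -2.9]
toolx [ 0.008 -0.159 -0.987] y [ 0.206 -0.966  0.157] z [-0.978 -0.205  0.025] tilt 9.16 az -87.0
[-10.23  60.47  15.74]
```

Request:
step_arm(
  deltas=[
    [-8,60,16,0,1],
    [-8,60,16,0,1],
    [-8,60,16,0,1],
    [-8,60,16,0,1],
    [-8,60,16,0,1],
    [-8,60,16,0,1],
    [-8,60,16,0,1],
    [-8,60,16,0,1],
    [-8,60,16,0,1],
    [-8,60,16,0,1],
  ],
)

```text
t: 11.73
eef_pos: [-0.0437, -1.061, 0.2516]
ee_rot: [1.375, 1.37, -1.559]
force: [0.5, 0.5, -1.8]
width: 0.0112
```

Request:
step_arm(
  deltas=[
    [-5,60,16,0,1],
    [-5,60,16,0,1],
    [-5,60,16,0,1],
    [-5,60,16,0,1],
    [-5,60,16,0,1],
    [-5,60,16,0,1],
    [-5,60,16,0,1],
    [-5,60,16,0,1],
    [-5,60,16,0,1],
    [-5,60,16,0,1],
  ],
)

```text
t: 12.57
eef_pos: [-0.0457, -1.0859, 0.2303]
ee_rot: [1.349, 1.328, -1.586]
force: [-0.4, -0.3, -3.2]
width: 0.0116
```

Request:
step_arm(
  deltas=[
    [-3,60,16,0,1],
    [-3,60,16,0,1],
    [-3,60,16,0,1],
    [-3,60,16,0,1],
    [-3,60,16,0,1],
    [-3,60,16,0,1],
    [-3,60,16,0,1],
    [-3,60,16,0,1],
    [-3,60,16,0,1],
    [-3,60,16,0,1],
  ],
)

```text
t: 13.4
eef_pos: [-0.0474, -1.1073, 0.2174]
ee_rot: [1.33, 1.286, -1.605]
force: [0.2, -0.1, -2.0]
width: 0.012
```

Run:
```python
from h import *
from station import get_state
s=get_state();rep(s)
p=np.array(s["eef_pos"]);print(toolcm(s,p+[-.03,-.6,.2]))
```

```text
t 13.4 q [-1.423  1.087  1.251  0.051 -1.454  1.631] p [-0.0474 -1.1073  0.2174] w 0.012 F [ 0.2 -0.1 -2. ]
toolx [-0.01  -0.281 -0.96 ] y [ 0.207 -0.939  0.273] z [-0.978 -0.196  0.067] tilt 16.34 az -92.0
[-2.29 61.21 16.02]
```

Run:
```python
from h import *
from station import get_state
s=get_state()
p=np.array(s["eef_pos"]);print(toolcm(s,p+[.05,-.6,.28]))
```

```text
[-10.05  65.05   8.73]
```

Request:
step_arm(
  deltas=[
    [-10,65,9,0,1],
    [-10,65,9,0,1],
    [-10,65,9,0,1],
    [-10,65,9,0,1],
    [-10,65,9,0,1],
    [-10,65,9,0,1],
    [-10,65,9,0,1],
    [-10,65,9,0,1],
    [-10,65,9,0,1],
    [-10,65,9,0,1],
  ],
)

```text
t: 14.23
eef_pos: [-0.0153, -1.1148, 0.2453]
ee_rot: [1.32, 1.243, -1.615]
force: [-0.1, -0.1, -3.7]
width: 0.0116
```

Request:
step_arm(
  deltas=[
    [-7,65,9,0,1],
    [-7,65,9,0,1],
    [-7,65,9,0,1],
    [-7,65,9,0,1],
    [-7,65,9,0,1],
    [-7,65,9,0,1],
    [-7,65,9,0,1],
    [-7,65,9,0,1],
    [-7,65,9,0,1],
    [-7,65,9,0,1],
  ],
)

```text
t: 15.07
eef_pos: [0.0091, -1.1235, 0.2665]
ee_rot: [1.315, 1.201, -1.621]
force: [0.4, 0.1, -2.9]
width: 0.0118
```

Request:
step_arm(
  deltas=[
    [-4,65,9,0,1],
    [-4,65,9,0,1],
    [-4,65,9,0,1],
    [-4,65,9,0,1],
    [-4,65,9,0,1],
    [-4,65,9,0,1],
    [-4,65,9,0,1],
    [-4,65,9,0,1],
    [-4,65,9,0,1],
    [-4,65,9,0,1],
  ],
)

```text
t: 15.9
eef_pos: [0.0278, -1.1335, 0.2831]
ee_rot: [1.312, 1.158, -1.623]
force: [-0.1, -0.2, -2.7]
width: 0.0119
```

Run:
```python
from h import *
from station import *
import cv2
s=get_state();rep(s)
p=np.array(s["eef_pos"]);print(toolcm(s,p+[.05,-.6,.28]))
f=grab_frame("scene");np.savez(f"scene3.npz",**f); cv2.imwrite(f"pics/scene3.png",f["pixels"][...,::-1])
```

```text
t 15.9 q [-1.341  1.048  1.251  0.114 -1.376  1.547] p [ 0.0278 -1.1335  0.2831] w 0.0119 F [-0.1 -0.2 -2.7]
toolx [-0.021 -0.401 -0.916] y [ 0.209 -0.898  0.388] z [-0.978 -0.183  0.103] tilt 23.65 az -93.0
[-1.72 65.77  8.95]
```

View pics/scene3.png

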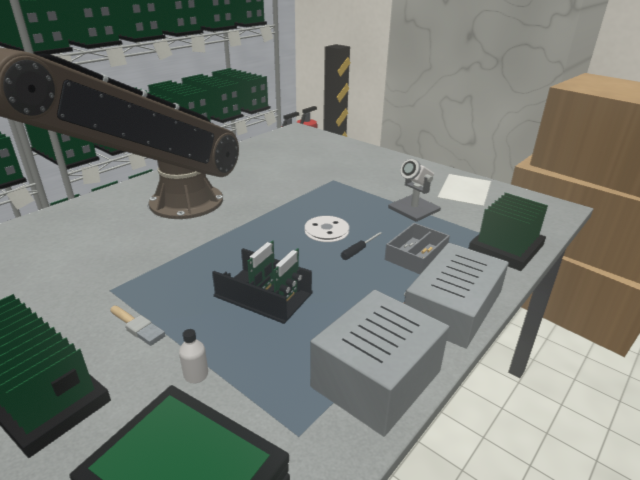

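Request:
step_arm(
  deltas=[
    [0,65,3,0,1],
    [0,65,3,0,1],
    [0,65,3,0,1],
    [0,65,3,0,1],
    [0,65,3,0,1],
    [0,65,3,0,1],
    [0,65,3,0,1],
    [0,65,3,0,1],
    [0,65,3,0,1],
    [0,65,3,0,1],
  ],
)

```text
t: 16.78
eef_pos: [0.0668, -1.1454, 0.2917]
ee_rot: [1.314, 1.115, -1.622]
force: [0.0, 0.1, -2.6]
width: 0.0118
```

Request:
step_arm(
  deltas=[
    [2,65,3,0,1],
    [2,65,3,0,1],
    [2,65,3,0,1],
    [2,65,3,0,1],
    [2,65,3,0,1],
    [2,65,3,0,1],
    [2,65,3,0,1],
    [2,65,3,0,1],
    [2,65,3,0,1],
    [2,65,3,0,1],
  ],
)

```text
t: 17.62
eef_pos: [0.0966, -1.1557, 0.3022]
ee_rot: [1.317, 1.073, -1.619]
force: [0.5, -0.2, -2.2]
width: 0.0118
```

Request:
step_arm(
  deltas=[
    [4,65,3,0,1],
    [4,65,3,0,1],
    [4,65,3,0,1],
    [4,65,3,0,1],
    [4,65,3,0,1],
    [4,65,3,0,1],
    [4,65,3,0,1],
    [4,65,3,0,1],
    [4,65,3,0,1],
    [4,65,3,0,1],
  ],
)

```text
t: 18.45
eef_pos: [0.1197, -1.1652, 0.3146]
ee_rot: [1.321, 1.031, -1.614]
force: [-0.3, -0.2, -1.5]
width: 0.0116
```

```bash
cat > goal.py <<'E'
from h import *
e=np.radians(33.5);az=np.radians(-100);LENS=np.array([.5785,.3995,.1555])
hh=np.array([np.cos(az),np.sin(az),0]);d=hh*np.cos(e)+np.array([0,0,np.sin(e)])
xf=-d;zf=-hh*np.sin(e)+np.array([0,0,np.cos(e)]);yf=np.cross(zf,xf)
Cf=np.c_[xf,yf,zf]
# grasp relation at grasp time
C0=Ro.from_euler("z",12,degrees=True).as_matrix()
Rg=Ro.from_euler("xyz",[1.584,1.4888,-1.348]).as_matrix()
Rg=np.c_[[.02,-.08,-.9966],[.207,-.975,.082],[-.978,-.208,-.003]];u,_,v=np.linalg.svd(Rg);Rg=u@v
CT=C0.T@Rg            # tool in card
pT=C0.T@(np.array([.482,-.1921,.1137])-np.array([.482,-.190,.068])) # tcp in card_centre frame
def goal(dist=.12): return LENS+d*dist+Cf@pT, Cf@CT
if __name__=="__main__":
    from station import get_state
    s=get_state();rep(s);p,Rt=goal();print("goal p",p.round(4),"toolx",Rt[:,0].round(3),"y",Rt[:,1].round(3),"z",Rt[:,2].round(3))
    r=R(s);zt=Rt[:,2];print("roll",np.degrees(np.arctan2(zt@-r[:,1],zt@r[:,2])),"axis err deg",np.degrees(np.arccos(r[:,0]@Rt[:,0])),"d toolx",(Rt[:,0]-r[:,0]).round(3))
    print("to goal cm",toolcm(s,p))
E
python3 goal.py
```

```text
t 18.45 q [-1.249  1.053  1.251  0.194 -1.264  1.445] p [ 0.1197 -1.1652  0.3146] w 0.0116 F [-0.3 -0.2 -1.5]
toolx [-0.022 -0.514 -0.858] y [ 0.211 -0.841  0.498] z [-0.977 -0.17   0.127] tilt 30.95 az -92.5
goal p [0.5675 0.3251 0.2601] toolx [-0.014 -0.554 -0.833] y [ 0.989 -0.129  0.069] z [-0.145 -0.823  0.549]
roll -69.38857506571591 axis err deg 2.7314686992875092 d toolx [ 0.008 -0.04   0.025]
to goal cm [ -72.88 -118.57  -69.8 ]
```

Request:
step_arm(
  deltas=[
    [6,65,2,0,1],
    [6,65,2,0,1],
    [6,65,2,0,1],
    [6,65,2,0,1],
    [6,65,2,0,1],
    [6,65,2,0,1],
    [6,65,2,0,1],
    [6,65,2,0,1],
    [6,65,2,0,1],
    [6,65,2,0,1],
  ],
)

```text
t: 19.28
eef_pos: [0.1417, -1.1735, 0.3282]
ee_rot: [1.325, 0.989, -1.609]
force: [-0.3, -0.4, -3.3]
width: 0.0114
```

```bash
python3 goal.py
python3 - <<'E'
from h import *
from station import get_state
s=get_state();print(toolcm(s,[.5,-.3,.36]))
E
```

```text
t 19.28 q [-1.228  1.052  1.251  0.219 -1.229  1.419] p [ 0.1417 -1.1735  0.3282] w 0.0114 F [-0.3 -0.4 -3.3]
toolx [-0.021 -0.549 -0.835] y [ 0.212 -0.819  0.533] z [-0.977 -0.166  0.134] tilt 33.36 az -92.2
goal p [0.5675 0.3251 0.2601] toolx [-0.014 -0.554 -0.833] y [ 0.989 -0.129  0.069] z [-0.145 -0.823  0.549]
roll -69.4013850355368 axis err deg 0.4732629878871298 d toolx [ 0.007 -0.004  0.003]
to goal cm [ -77.54 -117.31  -67.4 ]
[-51.4  -62.23 -49.09]
```

Request:
step_arm(
  deltas=[
    [-1.1,-1.3,-1,-3,1],
    [-3.3,-4,-3.1,-6,1],
    [-5.5,-6.7,-5.3,-9,1],
    [-7.7,-9.4,-7.4,-12,1],
    [-9.9,-12.1,-9.5,-15,1],
    [-12.2,-14.8,-11.7,-18,1],
    [-14.4,-17.5,-13.8,-21,1],
    [-16.6,-20.2,-15.9,-24,1],
    [-18.9,-22.9,-18.1,-27,1],
    [-21.1,-25.6,-20.2,-30,1],
  ],
)

```text
t: 20.12
eef_pos: [0.2836, -0.8269, 0.3413]
ee_rot: [0.801, 0.987, -1.607]
force: [1.1, -0.5, -1.2]
width: 0.0116
```

```bash
python3 goal.py
python3 - <<'E'
from h import *
from station import get_state
s=get_state();print(toolcm(s,[.5,-.3,.36]))
E
```

```text
t 20.12 q [-0.902  0.362 -0.112  0.575 -0.716  1.27 ] p [ 0.2836 -0.8269  0.3413] w 0.0116 F [ 1.1 -0.5 -1.2]
toolx [-0.02  -0.551 -0.835] y [ 0.674 -0.624  0.396] z [-0.738 -0.555  0.384] tilt 33.43 az -92.1
goal p [0.5675 0.3251 0.2601] toolx [-0.014 -0.554 -0.833] y [ 0.989 -0.129  0.069] z [-0.145 -0.823  0.549]
roll -39.25959768465921 axis err deg 0.38149581387450343 d toolx [ 0.006 -0.003  0.002]
to goal cm [-57.21 -55.94 -87.98]
[-31.   -17.54 -44.49]
```

Request:
step_arm(
  deltas=[
    [-2.2,-1.3,-3.2,-4,1],
    [-4.4,-2.5,-6.4,-8,1],
    [-6.6,-3.8,-9.6,-12,1],
    [-8.9,-5,-12.8,-16,1],
    [-11.1,-6.3,-16,-20,1],
    [-13.3,-7.5,-19.2,-24,1],
    [-15.5,-8.8,-22.4,-28,1],
    [-17.8,-10,-25.6,-32,1],
    [-20,-11.3,-28.8,-36,1],
    [-22.2,-12.5,-31.9,-39,1],
  ],
)

```text
t: 20.95
eef_pos: [0.4401, -0.4504, 0.3555]
ee_rot: [0.123, 0.988, -1.604]
force: [1.7, -0.5, -2.3]
width: 0.0118
```

```bash
python3 goal.py
python3 - <<'E'
from h import *
from station import get_state
s=get_state();print(toolcm(s,[.52,-.1,.36]))
from goal import goal
p,Rt=goal(.19);print(toolcm(s,p))
E
```

```text
t 20.95 q [-0.221  0.055 -0.505  0.692 -1.012  1.258] p [ 0.4401 -0.4504  0.3555] w 0.0118 F [ 1.7 -0.5 -2.3]
toolx [-0.018 -0.55  -0.835] y [ 0.989 -0.135  0.067] z [-0.15  -0.824  0.546] tilt 33.39 az -91.9
goal p [0.5675 0.3251 0.2601] toolx [-0.014 -0.554 -0.833] y [ 0.989 -0.129  0.069] z [-0.145 -0.823  0.549]
roll -0.26366747617649067 axis err deg 0.335677586066804 d toolx [ 0.004 -0.004  0.002]
to goal cm [-34.92   1.48 -71.03]
[-19.79   3.2  -29.82]
[-34.96   1.52 -64.03]
```

Request:
step_arm(
  deltas=[
    [-2,0.1,-3.6,-0.3,1],
    [-4,0.2,-7.2,-0.3,1],
    [-6,0.3,-10.8,-0.3,1],
    [-8,0.3,-14.4,-0.3,1],
    [-9.9,0.4,-18,-0.3,1],
    [-11.8,0.5,-21.6,-0.3,1],
    [-13.8,0.6,-25.2,-0.3,1],
    [-15.8,0.7,-28.8,-0.3,1],
    [-17.7,0.8,-32.4,-0.3,1],
    [-19.7,0.9,-36,-0.3,1],
  ],
)

```text
t: 21.78
eef_pos: [0.5077, -0.0462, 0.3236]
ee_rot: [0.121, 0.991, -1.604]
force: [1.2, 0.1, -1.8]
width: 0.0117
```

```bash
python3 goal.py
python3 - <<'E'
from h import *
from station import get_state
s=get_state()
from goal import goal
p,Rt=goal(.19);print(toolcm(s,p))
E
```

```text
t 21.78 q [ 0.613  0.114 -0.438  0.459 -1.412  0.639] p [ 0.5077 -0.0462  0.3236] w 0.0117 F [ 1.2  0.1 -1.8]
toolx [-0.018 -0.548 -0.837] y [ 0.989 -0.133  0.066] z [-0.148 -0.826  0.544] tilt 33.22 az -91.9
goal p [0.5675 0.3251 0.2601] toolx [-0.014 -0.554 -0.833] y [ 0.989 -0.129  0.069] z [-0.145 -0.823  0.549]
roll -0.15289800618787971 axis err deg 0.46249809300268085 d toolx [ 0.004 -0.006  0.004]
to goal cm [-15.13   0.54 -35.01]
[-15.19   0.56 -28.01]
```

Request:
step_arm(
  deltas=[
    [-1.9,0.1,-3.5,-0.2,1],
    [-3.8,0.2,-7,-0.2,1],
    [-5.7,0.2,-10.5,-0.2,1],
    [-7.6,0.3,-14,-0.2,1],
    [-9.4,0.4,-17.3,-0.2,1],
    [-11.2,0.4,-20.5,-0.2,1],
    [-12.8,0.5,-23.5,-0.2,1],
    [-14.2,0.5,-26,-0.2,1],
    [-15,0.6,-27.6,-0.2,1],
    [-15.2,0.6,-28,-0.2,1],
  ],
)

```text
t: 22.62
eef_pos: [0.5585, 0.2685, 0.2964]
ee_rot: [0.114, 0.99, -1.605]
force: [-0.5, 0.0, -2.9]
width: 0.0115
```

```bash
python3 goal.py
python3 - <<'E'
from h import *
from station import *
import cv2
for n in("scene","top"):
    f=grab_frame(n);np.savez(f"{n}4.npz",**f); cv2.imwrite(f"pics/{n}4.png",f["pixels"][...,::-1])
E
```

```text
t 22.62 q [ 0.942  0.454  0.021  0.313 -1.632  0.421] p [0.5585 0.2685 0.2964] w 0.0115 F [-0.5  0.  -2.9]
toolx [-0.019 -0.548 -0.836] y [ 0.99  -0.129  0.062] z [-0.142 -0.826  0.545] tilt 33.26 az -91.9
goal p [0.5675 0.3251 0.2601] toolx [-0.014 -0.554 -0.833] y [ 0.989 -0.129  0.069] z [-0.145 -0.823  0.549]
roll 0.1876102169755164 axis err deg 0.44764003827785875 d toolx [ 0.004 -0.005  0.004]
to goal cm [-0.08 -0.06 -6.78]
```

View pics/scene4.png

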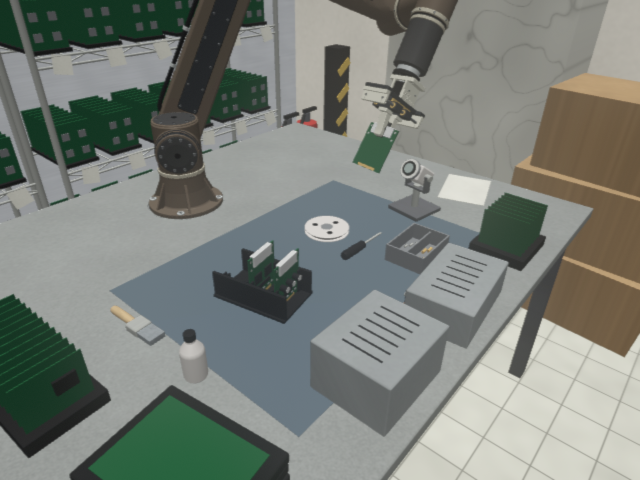

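View pics/top4.png

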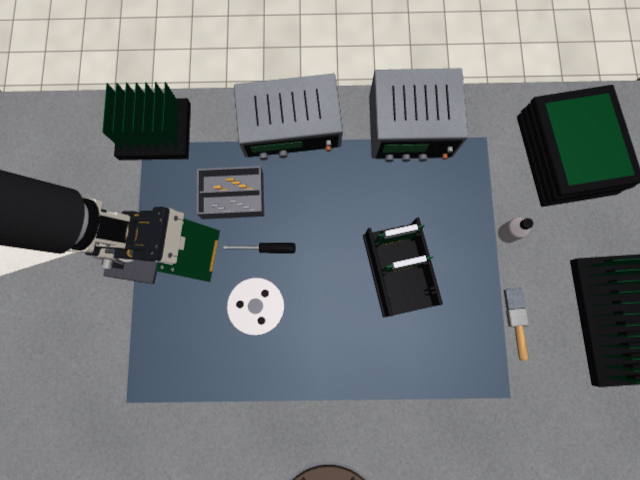

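Both views show the board's back at the standoff (scene ~378,148; top ~195,250), rail side up and fins toward the lens. I'll measure the board's actual pose before the final approach.

```bash
cat > chk.py <<'E'
import sys
from goal import *
import cv2
def chk(k,s):
    r=R(s);C=r@CT.T;cen=np.array(s["eef_pos"])-C@pT
    print("kin: centre",cen.round(4),"ang err",Ro.from_matrix(Cf.T@C).as_rotvec(degrees=True).round(2),"offset in lens frame mm",((cen-LENS)@Cf*1e3).round(1))
    for n in("scene","top"):
        W,Z,p=load(n,k);g=(p[...,1]>p[...,0]+12)&(p[...,1]>p[...,2]+8)&(Z>0)&(np.linalg.norm(W-cen,axis=-1)<.1)
        X=(W[g]-cen)@C
        i=abs(X[:,0]+.0015)<.012;X=X[i]
        for _ in range(3):
            A=np.c_[X[:,1:],np.ones(len(X))];c=np.linalg.lstsq(A,X[:,0],rcond=None)[0];rs=X[:,0]-A@c;X=X[abs(rs)<2.5*rs.std()+1e-4]
        print(n,len(X),"x=%.4f*y+%.4f*z+%.4f"%tuple(c),"tilts deg (yaw,pitch)",np.degrees(c[:2]).round(2),"y range",np.percentile(X[:,1],[.5,99.5]).round(4),"z range",np.percentile(X[:,2],[.5,99.5]).round(4))
        m=(abs(X[:,2])<.03); rows=[]
        # left/right edge lines in card coordinates -> in-plane rotation
        E1=[];E2=[]
        for z0 in np.arange(-.045,.03,.006):
            q=X[abs(X[:,2]-z0)<.004]
            if len(q)>6:E1.append((z0,q[:,1].min()));E2.append((z0,q[:,1].max()))
        for E in(E1,E2):
            E=np.array(E); 
            if len(E)>4: f=np.polyfit(E[:,0],E[:,1],1);print("  edge slope deg",np.degrees(f[0]).round(2),"y at 0",f[1].round(4))
if __name__=="__main__":
    from station import get_state
    chk(sys.argv[1],get_state())
E
python3 chk.py 4
```

```text
kin: centre [0.5513 0.2424 0.2585] ang err [ 0.37 -0.26  0.17] offset in lens frame mm [-189.8   -0.5   -2.2]
scene 1026 x=-0.0004*y+-0.0039*z+-0.0002 tilts deg (yaw,pitch) [-0.02 -0.22] y range [-0.0514  0.05  ] z range [-0.0559  0.0614]
  edge slope deg 2.09 y at 0 -0.0508
  edge slope deg -0.91 y at 0 0.0486
top 1915 x=0.0010*y+-0.0035*z+-0.0016 tilts deg (yaw,pitch) [ 0.06 -0.2 ] y range [-0.0524  0.0466] z range [-0.0564  0.0584]
  edge slope deg 0.83 y at 0 -0.0522
  edge slope deg 1.39 y at 0 0.046
```

Request:
step_arm(
  deltas=[
    [0,0,-0.8,0,1],
    [0,0,-1.8,0,1],
    [-0.1,0,-2.8,0,1],
    [-0.1,-0.1,-3.8,0,1],
    [-0.1,-0.1,-4.8,0,1],
    [-0.1,-0.1,-5.7,0,1],
    [-0.2,-0.1,-6.4,0,1],
    [-0.2,-0.1,-6.8,0,1],
    [-0.2,-0.1,-6.9,0,1],
    [-0.2,-0.1,-6.9,0,1],
  ],
)

```text
t: 23.55
eef_pos: [0.5666, 0.3233, 0.2609]
ee_rot: [0.112, 0.988, -1.609]
force: [-0.2, 0.7, -3.0]
width: 0.0116
```

Run:
```python
from h import *
from station import *
import cv2
for n in("scene","top"):
    f=grab_frame(n);np.savez(f"{n}5.npz",**f); x0,y0=(320,80) if n=="scene" else (60,180)
    cv2.imwrite(f"pics/{n}5.png",cv2.resize(f["pixels"][y0:y0+150,x0:x0+200,::-1],None,fx=4,fy=4,interpolation=cv2.INTER_CUBIC))
s=get_state();rep(s)
from chk import chk
chk("5",s); print(boxes_of("lens","scene")[:1])
```

```text
t 23.65 q [ 0.976  0.544  0.096  0.295 -1.63   0.385] p [0.5666 0.323  0.2614] w 0.0115 F [-0.2  0.1 -1.4]
toolx [-0.021 -0.549 -0.835] y [ 0.989 -0.131  0.062] z [-0.144 -0.825  0.546] tilt 33.36 az -92.2
kin: centre [0.56  0.299 0.223] ang err [ 0.42 -0.21  0.11] offset in lens frame mm [-1.224e+02  8.000e-01 -1.000e-01]
scene 973 x=0.0008*y+-0.0018*z+-0.0018 tilts deg (yaw,pitch) [ 0.05 -0.1 ] y range [-0.0509  0.0512] z range [-0.0565  0.0598]
  edge slope deg 0.35 y at 0 -0.0505
  edge slope deg 0.9 y at 0 0.0502
top 1953 x=0.0012*y+-0.0060*z+-0.0029 tilts deg (yaw,pitch) [ 0.07 -0.35] y range [-0.0521  0.0469] z range [-0.0573  0.0588]
  edge slope deg 0.79 y at 0 -0.0522
  edge slope deg 1.7 y at 0 0.0462
[{'extent': [402.1, 158.3, 431.3, 185.8], 'conf': 0.76}]
```

View pics/scene5.png

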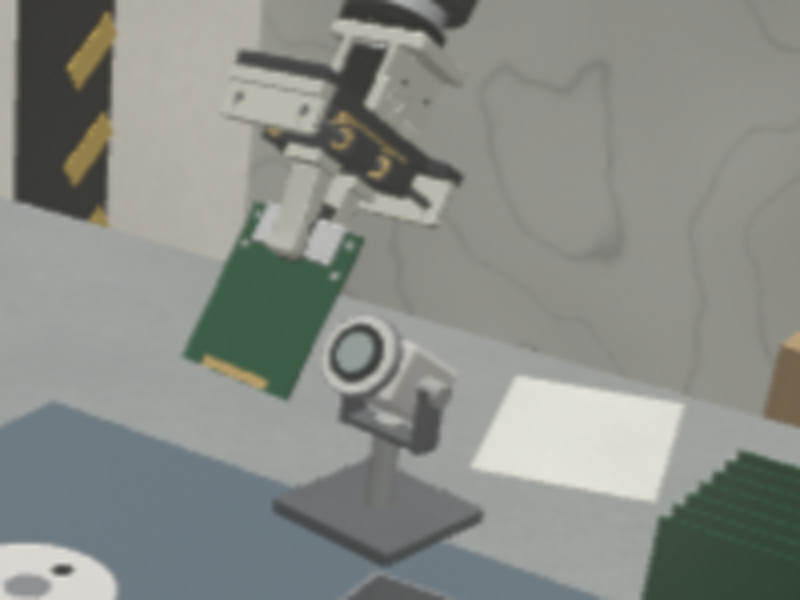

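View pics/top5.png

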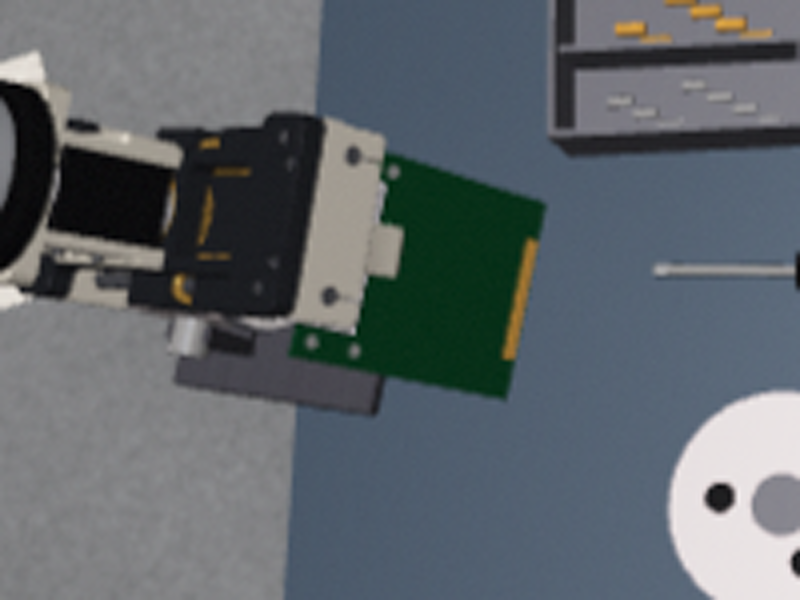

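Request:
step_arm(
  deltas=[
    [0,0,-0.1,0,1],
    [0,0,-0.2,0,1],
    [0,0,-0.2,0,1],
    [0,0,-0.2,0,1],
    [0,0,-0.2,0,1],
    [0,0,-0.2,0,1],
    [0,0,-0.2,0,1],
    [0,0,-0.2,0,1],
    [0,0,-0.2,0,1],
    [0,0,-0.2,0,1],
  ],
)

```text
t: 24.53
eef_pos: [0.5669, 0.3248, 0.2601]
ee_rot: [0.112, 0.989, -1.609]
force: [-0.3, -0.2, -2.4]
width: 0.012
```

Run:
```python
from h import *
from station import *
s=get_state();rep(s);print(np.abs(s["qd"]).max())
from goal import *
r=R(s);C=r@CT.T;cen=np.array(s["eef_pos"])-C@pT;print(((cen-LENS)@Cf*1e3).round(1),Ro.from_matrix(Cf.T@C).as_rotvec(degrees=True).round(2))
job_done()
```

```text
t 24.53 q [ 0.977  0.547  0.099  0.295 -1.63   0.384] p [0.5669 0.3248 0.2601] w 0.012 F [-0.3 -0.2 -2.4]
toolx [-0.021 -0.55  -0.835] y [ 0.989 -0.131  0.062] z [-0.143 -0.825  0.546] tilt 33.36 az -92.2
0.0014397680544914375
[-120.2    0.8   -0.2] [ 0.42 -0.2   0.12]
the job is handed in; nothing more can be done
```

The heat-sink card is out of the rack and held in the air in front of the inspection camera. It is rail up, fins toward the lens, and I handed the job in at 24.5 s of the 38 s allowed.

**Tilt:** the move rows cannot tilt the tool. I got the roughly 33° tilt by commanding repeatedly past the arm's reach limit, out in free space. Each call tilted the tool about 2.4°, and the first two such calls were made empty-handed as a test.

**Final pose, from arm readings and the grasp geometry:**

| Check | Result |
|---|---|
| Board centre to lens | 120 mm |
| Off the line of sight | 0.8 mm sideways, 0.2 mm vertically |
| Orientation error | under 0.5° from the measured lens direction |
| Joint speeds | about zero |
| Force on the tool | 2.4 N, roughly the card's weight |

**Camera check:** depth fits of the board's back, taken just before the last 2 mm nudge, matched to about 0.4° in both views. They showed no slip in the grip. Two small things did not agree:
- The top view put the board about 3 mm to one side; the scene view showed no such offset.
- The board-edge lines suggested an in-plane turn of 0.4–1.7°. I put this down to pixel noise and did not correct it.

**Uncertainty:** the camera's elevation is the least certain number. My fits gave about 32 to 35° and I used 33.5°, so the board may be off square by about 1–1.5°.

**Other items:** the lens's detected box in the scene view was the same at the end to within a few pixels. In the pictures from the standoff, the other two cards and the bench items looked unmoved. I did not measure each one again.

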